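# Pack the finished carved figures

## Task

Pack the three finished carved figures into the tray: stand each one upright in the recess made for its base (the widest base in the widest recess, and so on), setting it down without dropping it. The two square-sawn rough blanks are not finished: leave them where they stand, and leave the mug and the carving tool alone.

Things in the scene. Friction and masses are not known exactly. Their poses are not given: they have to be found in the camera images.
- fig_tall_center (a point): the tall finished figure: carved pale wood, standing upright, 120 mm high, on a round base 64 mm across and 12 mm thick, a pleated robe, a straight round torso 38 mm across from 60 to 95 mm above its underside (the place to grip it) with folded arms in low relief, and on top a round head about 27 mm across under a round hood. This point is on its upright axis, half-way up (60 mm above its underside); z points to the head. It is round, so any grip yaw will do.
- fig_middle_center (a point): the middle finished figure: carved pale wood, standing upright, 106 mm high, on a round base 52 mm across and 12 mm thick, a pleated robe, a straight round torso 34 mm across from 52 to 82 mm above its underside (the place to grip it) with folded arms in low relief, and on top a round head about 25 mm across. This point is on its upright axis, half-way up (53 mm above its underside); z points to the head. It is round, so any grip yaw will do.
- fig_short_center (a point): the short finished figure: carved pale wood, standing upright, 92 mm high, on a round base 40 mm across and 12 mm thick, a pleated robe, a straight round torso 30 mm across from 44 to 70 mm above its underside (the place to grip it) with folded arms in low relief, and on top a round head about 23 mm across. This point is on its upright axis, half-way up (46 mm above its underside); z points to the head. It is round, so any grip yaw will do.
- blank_large_center (a point): the larger rough blank, not to be packed: same pale wood and same kind of round base (64 mm across) as the figures, but a plain square-sawn post 38 mm wide with a square block for a head, 120 mm high. This point is on its axis, half-way up.
- blank_small_center (a point): the smaller rough blank, not to be packed: same pale wood and same kind of round base (52 mm across) as the figures, but a plain square-sawn post 34 mm wide with a square block for a head, 106 mm high. This point is on its axis, half-way up.
- seat_wide: the wide recess of the packing tray: a round hole 80 mm across through a 94 x 94 x 14 mm plywood plate lying in the tray, open to the tray's dark floor. Origin at the centre of the hole on the tray floor (6 mm above the bench), where a figure's underside comes to stand; the three recesses are in one row, 97 mm apart, along their y axis; z is up. The dark wooden tray around them is fixed, 306 mm long (y) by 112 mm, its walls 6 mm thick, rim 30 mm above the bench.
- seat_medium: the medium recess of the packing tray: a round hole 68 mm across through a 94 x 94 x 14 mm plywood plate lying in the tray, open to the tray's dark floor. Origin at the centre of the hole on the tray floor (6 mm above the bench), where a figure's underside comes to stand; the three recesses are in one row, 97 mm apart, along their y axis; z is up. The dark wooden tray around them is fixed, 306 mm long (y) by 112 mm, its walls 6 mm thick, rim 30 mm above the bench.
- seat_narrow: the narrow recess of the packing tray: a round hole 56 mm across through a 94 x 94 x 14 mm plywood plate lying in the tray, open to the tray's dark floor. Origin at the centre of the hole on the tray floor (6 mm above the bench), where a figure's underside comes to stand; the three recesses are in one row, 97 mm apart, along their y axis; z is up. The dark wooden tray around them is fixed, 306 mm long (y) by 112 mm, its walls 6 mm thick, rim 30 mm above the bench.
- mug_center (a point): a white mug, 72 mm across, 85 mm high, with a handle, standing beside the work; not part of the job. This point is on its axis, half-way up.
- chisel: a carving tool with a wooden handle, about 190 mm long, lying flat beside the work, under 40 mm high; not part of the job. Its x axis runs along it, handle to -x.
Not all that is in view belongs to the job. Leave any blue or green look-alike of the part that bears fig_short_center alone.

How it is judged:
By the outcome, as a careful person would: the job done as asked, in the order asked, and still so for the second after the job is handed in, with the robot touching nothing.
It also fails if it takes over 109 s, if anything falls off the work surface, if the arm or the gripper's body presses on something with over 40 N, if the wrist force passes 120 N, or if a joint passes its speed limit or range.

## Robot

A 6-joint arm with a two-finger parallel gripper is mounted at the origin on the work surface. World frame = base frame: x ahead of the robot, y to its left, z up, the work surface at z = 0. Lengths are in m, angles in rad, forces in N, time in s.
With the tool pointing down it reaches from about 0.35 to 0.775 m from the base axis. Payload 7.3 kg.
Tool frame: the origin (TCP) lies between the finger pads; the fingertips stand 8 mm ahead of it and the grasp point (between the pads) lies 11 mm behind it; z points along the fingers, y is the direction in which the jaws open and shut (so a half turn about z gives the same grasp; the last joint's range is limited). The gripper opens to 92 mm and grips with 3 to 60 N. Pads are 19 mm wide; open, the fingers measure 130 mm over their backs; the gripper's body (75 mm by 190 mm) begins 47 mm behind the grasp point.
Start: joints at [1.074, 0.342, 1.524, -0, 1.275, -0.146], TCP at [0.18, 0.493, 0.235] pointing down, gripper open.
Joint ranges: [-2.53, 2.53], [-0.77, 2.02], [0.04, 2.7], [-1, 4.14], [0.28, 2.66], [-3.11, 3.11]. Speed limits (rad/s): [2.57, 2.57, 3.14, 3.14, 3.14, 3.14].

## Interface

Orientations are given as a unit quaternion [w, x, y, z].
In Python, from cell import arm gives the robot as it stands.
- The arm moves only by the tool apply_moves, never from a script. Its argument "plan" is text: rows parted by semicolons, each of 7 numbers parted by spaces: the shift along the tool's x, y, z in mm, then the turn, a rotation vector about the tool's x, y, z in degrees, then the finger opening in mm, from 0 to 91.8. A call has 1 to 8 rows; each row is the pose to reach, as a shift and turn from the pose measured when the call began, along the tool's axes at that moment; what a row does not reach only later rows make up. A row lasts 1/8 s, in which the tool goes at most 62.5 mm and 10.7 degrees, less where a joint would pass 70% of its speed; a pose out of reach is approached as far as the arm can. A call with a gripper value outside its range is refused whole. The fingers move at their own pace and stop on an object; the grip force is fixed at half the most. Time passes only in rows, so rows that repeat a pose let the fingers close. It gives the time, the measured TCP pose, the force and the opening at its end, in the units of the state.
- arm.sense(): the state, without advancing time (a new reading comes with each control period).
- arm.get_image(name): name is "scene" or "top" or "wrist"; returns the picture (420x560x3 uint8, blue, green, red); there is no depth.
- arm.get_calibration(name): a dict with "fx", "fy", "cx", "cy" (pixels), "eye" and "rotation" of the camera in the world; the wrist camera has in their place "T_tool_cam" (4x4, takes a point from camera to tool coordinates, whose origin is the TCP and whose axes are the flange's). Camera axes: x right, y down, z forward; pixel columns grow to the right and rows downward; lengths in m; the calibration is good to about 2 mm. A picture is of the moment at which its call begins: read the wrist's pose just before it. get_calibration takes no time and is no camera call.
- arm.close_job(): hands the job in, once; it reports no verdict.
The state is a dict: "time_s": time; "joint_positions": joint angles; "qvel": joint speeds; "joint_torque": joint torques, N m; "eef_pos": TCP position; "tcp_rot": TCP orientation; "contact_force": force on the tool from outside, world axes, zero at the start; "wrist_torque": the same for the moment, N m; "gripper_width": finger opening in m.
Only numpy, scipy, OpenCV 4.12 (cv2) and the standard library are available. Lean on these libraries where they do the work, as an engineer would, in place of code of your own. Each camera call takes 0.05 s, during which the arm holds its last target.

## Working session

There is one attempt and no reset: what is moved stays moved. The work goes in short steps, Python scripts to look and compute and a tool call to move; the robot and the scene stay as the last step left them, time stands still between calls to the robot, and variables do not carry over. Pictures are saved under pics/ and viewed, and the job is handed in when it is done.

Besides the shell and the picture viewer there is one more tool, called after "Request:" by a JSON object that holds its "method" and its "body", one argument or row to a line. apply_moves: Moves the arm, as the interface text tells. Its arguments: {"type":"object","properties":{"plan":{"type":"string"}},"required":["plan"]}

```bash
ls; mkdir -p pics; python3 - <<'E'
from cell import arm
import cv2
for n in ["scene","top","wrist"]:
    im=arm.get_image(n); cv2.imwrite(f"pics/{n}0.png",im)
    print(n,{k:(v.tolist() if hasattr(v,'tolist') else v) for k,v in arm.get_calibration(n).items()})
s=arm.sense(); print(s)
E
```

```text
pics
scene {'fx': 462.8190513179964, 'fy': 462.8190513179964, 'cx': 271.83471601717423, 'cy': 210.95714143842682, 'eye': [1.1974605365555988, 0.04386570731917783, 0.9700105633416494], 'rotation': [-0.22628194543750837, 0.6278655198407227, 0.7031613129760614, -0.24524587274393989]}
top {'fx': 462.45007909984776, 'fy': 462.45007909984776, 'cx': 273.14919608013736, 'cy': 211.36974228173352, 'eye': [0.40882543738975397, -0.025705244396662715, 1.2754694768102994], 'rotation': [0.02576397185190042, -0.7039722430507104, 0.709516113076445, -0.01860602196761109]}
wrist {'fx': 371.5267239183538, 'fy': 371.5267239183538, 'cx': 279.8679157694817, 'cy': 205.4802399753713, 'T_tool_cam': [[-0.0005864741434680104, -0.9545538987463793, -0.29803776679502114, 0.0805352992195592], [0.9999993398313318, -0.0008543187620171769, 0.0007684245900193783, 7.805677900496466e-05], [-0.0009881219442582588, -0.2980371193786728, 0.954553769615669, -0.15104558009449376], [0.0, 0.0, 0.0, 1.0]]}
{'time_s': 0.15, 'joint_positions': array([ 1.07400406e+00,  3.42583374e-01,  1.52474132e+00, -2.26143135e-05,
        1.27539415e+00, -1.45999383e-01]), 'qvel': array([-0.00099909, -0.00182912, -0.00274266,  0.00037533,  0.00029787,
        0.00117636]), 'joint_torque': array([ 1.43316825e-03, -4.31469262e+01, -2.44354838e+01,  7.19114416e-02,
        5.36629348e-02, -1.12236187e-04]), 'eef_pos': array([0.18026765, 0.49279375, 0.2342135 ]), 'tcp_rot': array([-1.67615685e-04,  1.74495234e-01,  9.84657857e-01, -5.37680433e-04]), 'contact_force': array([0.2687297 , 0.3925911 , 0.06943977]), 'wrist_torque': array([0.0067817 , 0.04443145, 0.00623557]), 'gripper_width': 0.09168162020826405}
```

View pics/scene0.png

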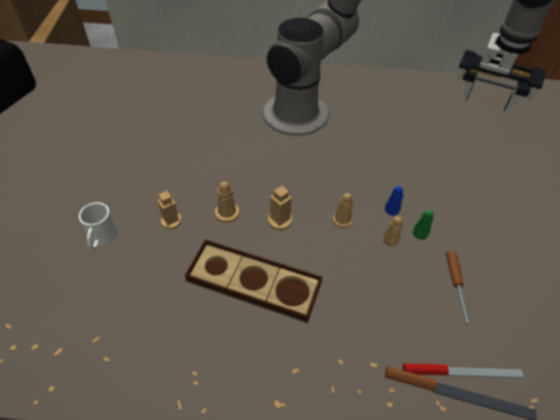

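View pics/top0.png

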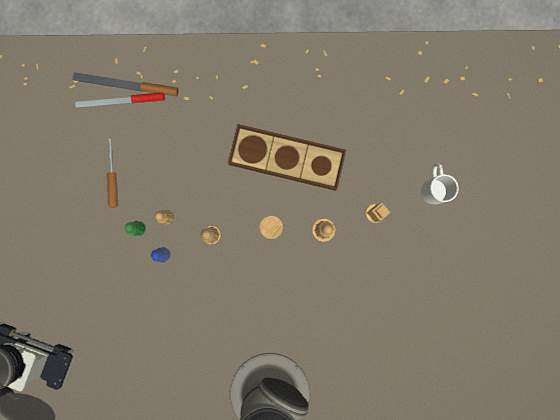

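View pics/wrist0.png

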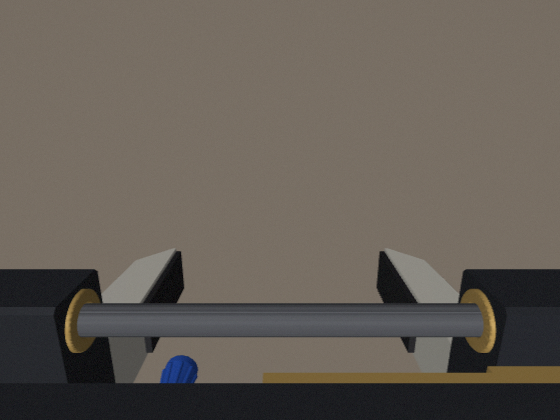

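```bash
python3 - <<'E'
import cv2,numpy as np
a=cv2.imread('pics/scene0.png')[170:255,145:445]; b=cv2.imread('pics/top0.png')[115:275,110:410]
a=cv2.resize(a,None,fx=2.6,fy=2.6,interpolation=3); b=cv2.resize(b,None,fx=2.6,fy=2.2,interpolation=3)
cv2.imwrite('pics/crop0.png',np.vstack([a,b]))
E
```

```text
(no output)
```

View pics/crop0.png

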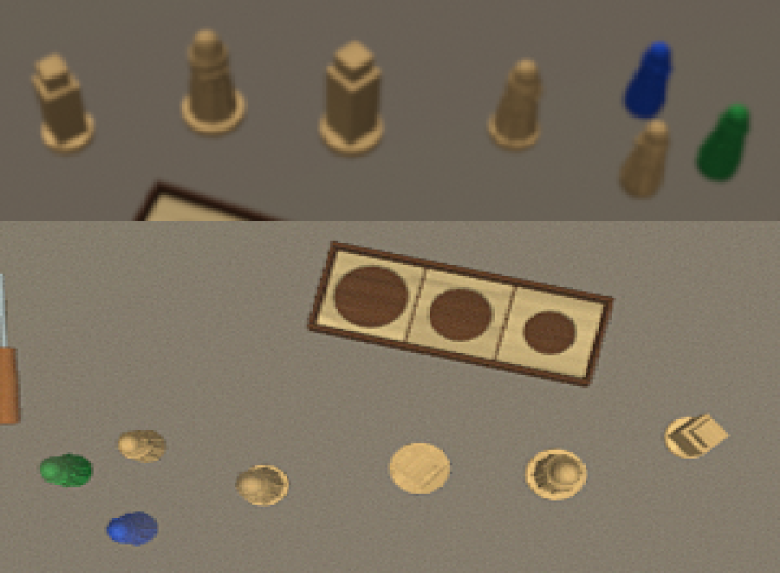

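```bash
cat > h.py <<'E'
import numpy as np,cv2
from scipy.spatial.transform import Rotation as R
from cell import arm
def quat(q): return R.from_quat(np.r_[q[1:],q[0]])
class Cam:
    def __init__(s,n,state=None):
        c=arm.get_calibration(n); s.c=c
        if n=='wrist':
            T=np.array(c['T_tool_cam']); Rt=quat(state['tcp_rot']).as_matrix()
            s.R=Rt@T[:3,:3]; s.e=Rt@T[:3,3]+state['eef_pos']
        else: s.R=quat(c['rotation']).as_matrix() if np.size(c['rotation'])==4 else np.array(c['rotation']); s.e=np.array(c['eye'])
    def ray(s,u,v):
        c=s.c; d=s.R@np.array([(u-c['cx'])/c['fx'],(v-c['cy'])/c['fy'],1]); return d
    def plane(s,u,v,z):
        d=s.ray(u,v); return s.e+d*(z-s.e[2])/d[2]
    def proj(s,p):
        q=s.R.T@(np.asarray(p)-s.e); c=s.c; return np.array([c['cx']+c['fx']*q[0]/q[2],c['cy']+c['fy']*q[1]/q[2]])
def wood(im):
    h=cv2.cvtColor(im,cv2.COLOR_BGR2HSV)
    return cv2.inRange(h,(8,85,50),(30,255,255))
def tri(c1,p1,c2,p2):
    A=[];b=[]
    d1=c1.ray(*p1);d2=c2.ray(*p2)
    t=np.linalg.lstsq(np.c_[d1,-d2],c2.e-c1.e,rcond=None)[0]
    a,b=c1.e+t[0]*d1,c2.e+t[1]*d2
    return (a+b)/2,np.linalg.norm(a-b)
E
python3 - <<'E'
from h import *
for n in ['scene','top']:
    im=cv2.imread(f'pics/{n}0.png'); cam=Cam(n); m=wood(im)
    print(n,cam.R[:,2])
    cs,_=cv2.findContours(m,cv2.RETR_CCOMP,cv2.CHAIN_APPROX_NONE)
    for c in cs:
        if cv2.contourArea(c)<150: continue
        x,y,w,h=cv2.boundingRect(c)
        print((x,y,w,h),cv2.contourArea(c))
        if x<130 or y<110: continue
        # project contour to base plane, nearest-to-camera edge
        P=np.array([cam.plane(*p[0],0.012) for p in c])[:,:2]
        d=P-cam.e[:2]; ax=d.mean(0); ax/=np.linalg.norm(ax); pr=np.array([-ax[1],ax[0]])
        s=P@ax; t=P@pr; near=s.min()
        for r in (.032,.026,.020):
            k=s<near+2*r*0.7
            print('  r',r,np.round((near+r)*ax+pr*(t[k].max()+t[k].min())/2,4),'w',round(np.ptp(t[k]),4), 'len',round(np.ptp(s),3))
E
```

```text
scene [-0.62618827 -0.06074556 -0.77730189]
(385, 366, 52, 25) 583.5
  r 0.032 [0.8343 0.3005] w 0.0989 len 0.066
  r 0.026 [0.8346 0.2907] w 0.0832 len 0.066
  r 0.02 [0.8342 0.2797] w 0.0648 len 0.066
(446, 250, 18, 37) 354.0
  r 0.032 [0.5704 0.4312] w 0.0459 len 0.097
  r 0.026 [0.5765 0.4297] w 0.0424 len 0.097
  r 0.02 [0.583  0.4289] w 0.037 len 0.097
(185, 240, 137, 76) 5159.0
  r 0.032 [0.6918 0.0343] w 0.1299 len 0.218
  r 0.026 [0.6964 0.0436] w 0.1061 len 0.218
  r 0.02 [0.7009 0.053 ] w 0.0828 len 0.218
(187, 240, 134, 41) 446.5
  r 0.032 [ 0.6201 -0.0548] w 0.3164 len 0.136
  r 0.026 [ 0.6258 -0.0524] w 0.3138 len 0.136
  r 0.02 [0.6079 0.0733] w 0.0601 len 0.136
(383, 216, 19, 30) 349.0
  r 0.032 [0.4707 0.2822] w 0.039 len 0.102
  r 0.026 [0.4764 0.2803] w 0.039 len 0.102
  r 0.02 [0.4821 0.2784] w 0.039 len 0.102
(333, 193, 21, 35) 474.5
  r 0.032 [0.4274 0.1565] w 0.0517 len 0.123
  r 0.026 [0.4333 0.1556] w 0.0517 len 0.123
  r 0.02 [0.4393 0.1548] w 0.0484 len 0.123
(157, 191, 24, 38) 564.5
  r 0.032 [ 0.4838 -0.2917] w 0.0529 len 0.134
  r 0.026 [ 0.4893 -0.2892]
[... 824 characters left out ...]
(260, 216, 23, 23) 394.0
  r 0.032 [ 0.4465 -0.0059] w 0.0624 len 0.062
  r 0.026 [ 0.4412 -0.0086] w 0.0624 len 0.062
  r 0.02 [ 0.4361 -0.0118] w 0.0611 len 0.062
(155, 210, 19, 15) 191.0
  r 0.032 [0.4779 0.293 ] w 0.0397 len 0.05
  r 0.026 [0.4766 0.2871] w 0.0397 len 0.05
  r 0.02 [0.4753 0.2813] w 0.0397 len 0.05
(365, 203, 25, 20) 324.0
  r 0.032 [ 0.4833 -0.296 ] w 0.0509 len 0.065
  r 0.026 [ 0.4817 -0.2903] w 0.0509 len 0.065
  r 0.02 [ 0.4801 -0.2845] w 0.0509 len 0.065
(107, 172, 11, 36) 283.5
(228, 124, 118, 67) 4553.5
  r 0.032 [ 0.5938 -0.0413] w 0.3079 len 0.156
  r 0.026 [ 0.5861 -0.0555] w 0.275 len 0.156
  r 0.02 [ 0.5762 -0.0898] w 0.2047 len 0.156
(141, 82, 38, 14) 279.5
```

```bash
python3 - <<'E'
from h import *
for n,roi in (('scene',(180,238,145,80)),('top',(225,120,125,72))):
    im=cv2.imread(f'pics/{n}0.png'); cam=Cam(n); x,y,w,h=roi
    sub=cv2.resize(im[y:y+h,x:x+w],None,fx=4,fy=4,interpolation=cv2.INTER_CUBIC)
    g=cv2.cvtColor(sub,cv2.COLOR_BGR2HSV)[...,2]
    t,m=cv2.threshold(g,0,255,cv2.THRESH_BINARY+cv2.THRESH_OTSU)
    m=255-m  # dark
    nn,lab,st,ce=cv2.connectedComponentsWithStats(m)
    for i in range(1,nn):
        if 800<st[i,4]<12000:
            c=cv2.findContours((lab==i).astype('uint8'),0,1)[0][0]
            P=np.array([cam.plane(*((p[0]+.5)/4-.5+[x,y]),0.020) for p in c])[:,:2]
            e=cv2.fitEllipse((P*1e4).astype(np.float32)); 
            print(n,st[i],ce[i]/4+[x,y],np.round(np.array(e[0])/1e4,4),np.round(np.array(e[1])/1e4,4))
    im2=im
top=cv2.imread('pics/top0.png');cam=Cam('top');hs=cv2.cvtColor(top,cv2.COLOR_BGR2HSV)
for nm,lo,hi in (('green',(45,80,20),(85,255,255)),('blue',(105,120,20),(130,255,255))):
    m=cv2.inRange(hs,lo,hi); 
    for c in cv2.findContours(m,0,1)[0]:
        if cv2.contourArea(c)>60: print(nm,cv2.boundingRect(c),cam.plane(*c[:,0].mean(0),.04))
E
```

```text
scene [  99   72   92   78 5650] [216.16030973 265.64800885] [ 0.6148 -0.1461] [0.0546 0.0549]
scene [ 237  111  116  101 9088] [253.54291373 278.07669454] [ 0.6384 -0.0521] [0.0674 0.0679]
top [   51    60   119   115 10594] [252.60116575 149.14376062] [0.6605 0.0429] [0.0785 0.0806]
top [ 198  101  100   99 7761] [286.95116609 157.34306146] [ 0.6369 -0.0512] [0.0674 0.0682]
top [ 344  143   83   81 5238] [321.36049065 165.61259068] [ 0.6131 -0.145 ] [0.0549 0.0559]
green (125, 221, 20, 15) [0.44445688 0.35665997 0.04      ]
blue (151, 248, 15, 14) [0.37200184 0.29553258 0.04      ]
```

```bash
cat >> h.py <<'E'
def shift(p,yaw=-14.,st=None):
    """print tool shift (mm) and rotvec (deg) to reach TCP p with jaw (tool y) at yaw deg, tool down"""
    st=st or arm.sense(); Rt=quat(st['tcp_rot'])
    a=np.radians(yaw); y=np.array([np.cos(a),np.sin(a),0]); z=np.array([0,0,-1.]); x=np.cross(y,z)
    Rg=R.from_matrix(np.c_[x,y,z])
    print('shift',np.round(Rt.inv().apply(np.array(p)-st['eef_pos'])*1e3,1),'rot',np.round(np.degrees((Rt.inv()*Rg).as_rotvec()),2),'t',round(st['time_s'],2))
E
python3 - <<'E'
from h import *
shift([.4745,.2825,.235])
E
```

```text
shift [-348.6  -96.4   -0.7] rot [-6.00e-02  4.00e-02  8.39e+01] t 0.15
```

Request:
{"method": "apply_moves", "body": {
  "plan": "-44 -12 0 0 0 10.5 60; -88 -24 0 0 0 21 60; -132 -36 0 0 0 31.5 60; -176 -48 0 0 0 42 60; -220 -60 0 0 0 52.5 60; -264 -73 0 0 0 63 60; -308 -85 0 0 0 73.5 60; -349 -96 0 0 0 83.9 60"
}}

```text
time_s: 1.15
eef_pos: [0.4761, 0.2815, 0.234]
tcp_rot: [0.0, 0.79, 0.613, -0.001]
contact_force: [1.1, 0.1, -0.4]
gripper_width: 0.0598
```

Request:
{"method": "apply_moves", "body": {
  "plan": "0 0 0 0 0 0 60; 0 0 0 0 0 0 60"
}}

```text
time_s: 1.4
eef_pos: [0.4756, 0.2816, 0.2336]
tcp_rot: [-0.0, 0.79, 0.614, -0.001]
contact_force: [-0.1, 0.1, -0.2]
gripper_width: 0.0598
```

```bash
python3 - <<'E'
from h import *
s=arm.sense(); im=arm.get_image('wrist'); cv2.imwrite('pics/w1.png',im)
print(s['eef_pos'],s['joint_positions'],s['gripper_width'])
c=Cam('wrist',s)
for r in ((.4745,.2825,.0),(.4745,.2825,.092)): print(c.proj(r))
shift([.4745,.2825,.235])
E
```

```text
[0.47557022 0.28155369 0.23357781] [ 3.96018357e-01  3.95219000e-01  1.44657873e+00 -2.93031534e-04
  1.30243408e+00  6.45820892e-01] 0.05978720164147035
[278.63075853 169.47660542]
[278.17697584 192.64545562]
shift [ 0.3 -0.9 -1.3] rot [-0.1   0.1  -0.26] t 1.45
```

View pics/w1.png

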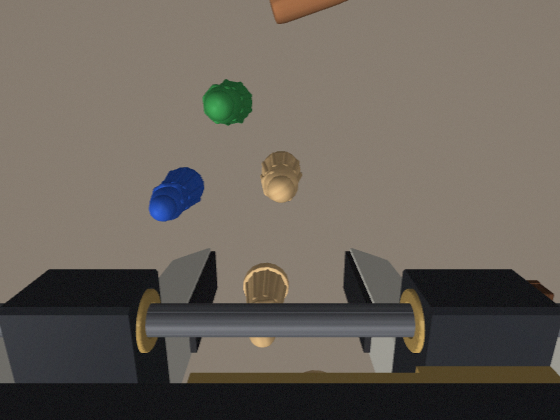

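```bash
python3 - <<'E'
from h import *
s=arm.sense(); c=Cam('wrist',s)
im=cv2.imread('pics/w1.png'); m=wood(im)
for k in cv2.findContours(m,0,1)[0]:
    x,y,w,h=cv2.boundingRect(k)
    if 250<x<300 and 140<y<260 and w>20: print(x,y,w,h, 'base far edge', c.plane(x+w/2,y,0.0), 'head near edge',c.plane(x+w/2,y+h-1,.08),'width',w*1.0)
print(c.plane(281,190,.081))
E
python3 - <<'E'
import cv2
cv2.imwrite('pics/w1c.png',cv2.resize(cv2.imread('pics/w1.png')[130:220,220:340],None,fx=5,fy=5))
E
```

```text
260 151 42 52 base far edge [0.48147289 0.30113191 0.        ] head near edge [0.47363927 0.27102982 0.08      ] width 42.0
[0.47631766 0.28159093 0.081     ]
```

View pics/w1c.png

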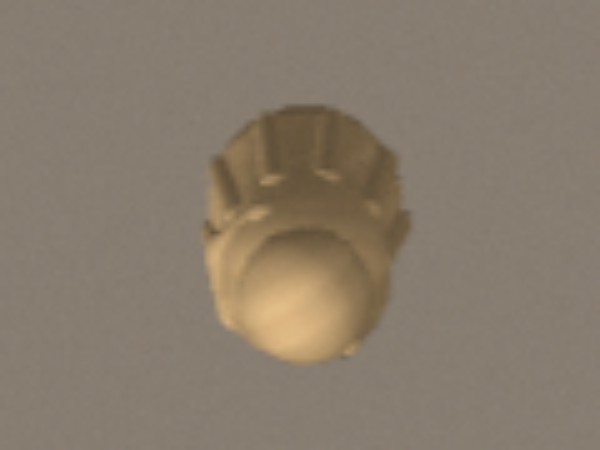

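Request:
{"method": "apply_moves", "body": {
  "plan": "0 1 40 0 0 0 60; 0 1 80 0 0 0 60; 0 1 120 0 0 0 60; 0 1 150 0 0 0 60; 0 1 175 0 0 0 60; 0 1 187 0 0 0 60; 0 1 187 0 0 0 60"
}}

```text
time_s: 2.33
eef_pos: [0.4752, 0.282, 0.0466]
tcp_rot: [-0.0, 0.789, 0.614, -0.002]
contact_force: [-0.2, -0.5, 0.3]
gripper_width: 0.06
```

```bash
python3 - <<'E'
from h import *
s=arm.sense(); print(s['eef_pos']); shift([.4765,.2817,.046])
E
```

```text
[0.47518722 0.28197459 0.04658584]
shift [0.1 1.3 0.6] rot [-0.14  0.12 -0.18] t 2.33
```

Request:
{"method": "apply_moves", "body": {
  "plan": "0 2 0 0 0 0 50; 0 2 0 0 0 0 40; 0 2 0 0 0 0 34; 0 2 0 0 0 0 20; 0 2 0 0 0 0 20; 0 2 0 0 0 0 20"
}}

```text
time_s: 3.08
eef_pos: [0.4772, 0.2815, 0.0469]
tcp_rot: [-0.0, 0.789, 0.614, -0.001]
contact_force: [-0.5, -0.3, 4.6]
gripper_width: 0.0295
```

Request:
{"method": "apply_moves", "body": {
  "plan": "0 0 -10 0 0 0 20; 0 0 -30 0 0 0 20; 0 0 -60 0 0 0 20; 0 0 -90 0 0 0 20; 0 0 -120 0 0 0 20; 0 0 -145 0 0 0 20; 0 0 -150 0 0 0 20"
}}

```text
time_s: 3.95
eef_pos: [0.4783, 0.282, 0.1988]
tcp_rot: [0.0, 0.789, 0.614, 0.0]
contact_force: [0.2, -1.0, -0.0]
gripper_width: 0.0298
```

```bash
python3 - <<'E'
from h import *
s=arm.sense(); print(s['eef_pos'],s['contact_force'],s['gripper_width']); shift([.6135,-.1455,.197])
E
```

```text
[0.47833859 0.2820332  0.19879898] [ 0.16553066 -0.99580974 -0.01132979] 0.02983807141323917
shift [-381.4  235.7    1.9] rot [ 0.04 -0.01 -0.18] t 3.95
```

Request:
{"method": "apply_moves", "body": {
  "plan": "-16 10 0 0 0 0 20; -48 30 0 0 0 0 20; -90 56 0 0 0 0 20; -134 83 0 0 0 0 20; -178 110 0 0 0 0 20; -222 137 0 0 0 0 20; -266 164 0 0 0 0 20; -310 191 0 0 0 0 20"
}}

```text
time_s: 4.95
eef_pos: [0.587, -0.0682, 0.1974]
tcp_rot: [-0.001, 0.789, 0.614, -0.001]
contact_force: [0.3, 1.4, -0.3]
gripper_width: 0.0294
```

```bash
python3 - <<'E'
from h import *
s=arm.sense(); print(s['eef_pos']); shift([.6135,-.1455,.197])
E
```

```text
[ 0.58701179 -0.06820494  0.19737971]
shift [-68.4  44.7   0.3] rot [-0.1   0.01 -0.22] t 4.95
```

Request:
{"method": "apply_moves", "body": {
  "plan": "-30 20 0 0 0 0 20; -52 34 0 0 0 0 20; -64 42 0 0 0 0 20; -68 45 0 0 0 0 20; -68 45 20 0 0 0 20; -68 45 50 0 0 0 20; -68 45 80 0 0 0 20; -68 45 80 0 0 0 20"
}}

```text
time_s: 5.95
eef_pos: [0.612, -0.1437, 0.115]
tcp_rot: [-0.003, 0.789, 0.615, -0.002]
contact_force: [-0.0, -0.1, -0.3]
gripper_width: 0.0298
```

```bash
python3 - <<'E'
from h import *
s=arm.sense(); im=arm.get_image('wrist'); cv2.imwrite('pics/w2.png',im)
cv2.imwrite('pics/t2.png',cv2.resize(arm.get_image('scene')[180:330,150:350],None,fx=3.5,fy=3.5))
print(s['eef_pos']); shift([.6135,-.1455,.054])
E
```

```text
[ 0.61203139 -0.14368375  0.11495955]
shift [-0.9 -0.3 64.1] rot [-0.07  0.01 -0.17] t 6.05
```

View pics/w2.png

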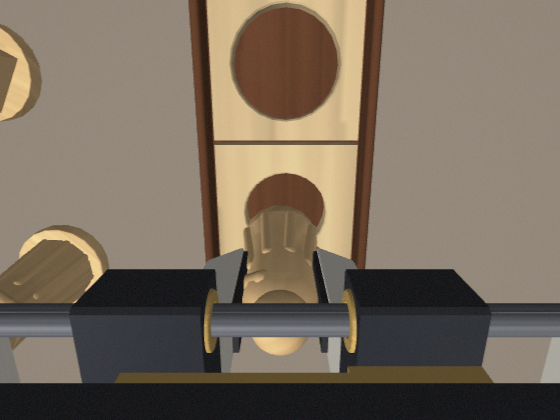

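View pics/t2.png

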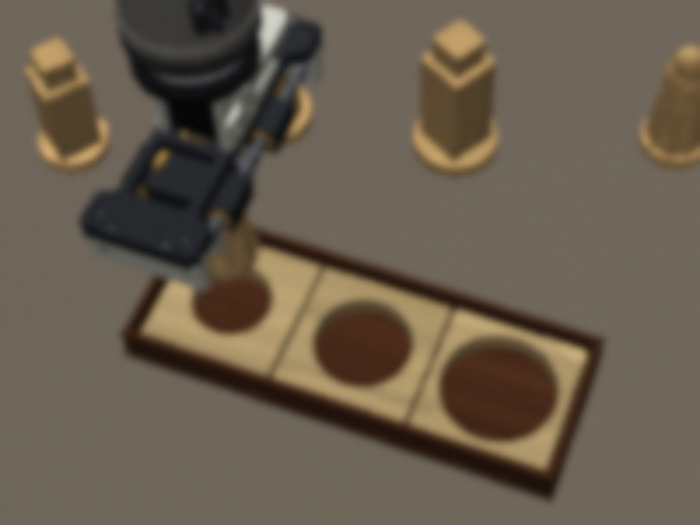

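```bash
python3 - <<'E'
from h import *
s=arm.sense(); c=Cam('wrist',s); u=np.array([.242,.970])
print(c.plane(285,173,.020)[:2]-.028*u); shift([.6135,-.1455,.062])
E
```

```text
[ 0.6174657  -0.14689429]
shift [-1.  -0.3 56.1] rot [-0.07  0.01 -0.17] t 6.05
```

```bash
python3 - <<'E'
from h import *
for i in range(3):
    s=arm.sense(); print(s['eef_pos'],s['time_s'])
shift([.615,-.146,.062])
E
```

```text
[ 0.61408228 -0.14465904  0.11814558] 6.05
[ 0.61408228 -0.14465904  0.11814558] 6.05
[ 0.61408228 -0.14465904  0.11814558] 6.05
shift [-1.1  1.3 56.1] rot [-0.07  0.01 -0.17] t 6.05
```

Request:
{"method": "apply_moves", "body": {
  "plan": "-1 1 12 0 0 0 20; -1 1 26 0 0 0 20; -1 1 40 0 0 0 20; -1 1 50 0 0 0 20; -1 1 56 0 0 0 20; -1 1 56 0 0 0 20; -1 1 56 0 0 0 20"
}}

```text
time_s: 6.92
eef_pos: [0.6151, -0.146, 0.0626]
tcp_rot: [-0.0, 0.789, 0.614, -0.0]
contact_force: [0.3, -0.3, 0.0]
gripper_width: 0.0292
```

```bash
python3 - <<'E'
from h import *
s=arm.sense(); print(s['eef_pos'],s['contact_force'])
shift([.615,-.146,.053])
E
```

```text
[ 0.61507568 -0.1459841   0.06256099] [ 0.33397104 -0.27207704  0.04480673]
shift [-0.  -0.1  9.6] rot [-0.02  0.01 -0.17] t 6.92
```

Request:
{"method": "apply_moves", "body": {
  "plan": "0 0 3 0 0 0 20; 0 0 6 0 0 0 20; 0 0 8 0 0 0 20; 0 0 9 0 0 0 20; 0 0 9 0 0 0 20; 0 0 9 0 0 0 20"
}}

```text
time_s: 7.68
eef_pos: [0.6151, -0.146, 0.0536]
tcp_rot: [-0.0, 0.789, 0.614, -0.0]
contact_force: [0.3, -0.4, -0.4]
gripper_width: 0.0297
```

Request:
{"method": "apply_moves", "body": {
  "plan": "0 0 0.5 0 0 0 20; 0 0 1 0 0 0 20; 0 0 1 0 0 0 20"
}}

```text
time_s: 8.05
eef_pos: [0.6152, -0.146, 0.0529]
tcp_rot: [0.0, 0.789, 0.614, -0.0]
contact_force: [0.8, 1.0, 2.3]
gripper_width: 0.0297
```

Request:
{"method": "apply_moves", "body": {
  "plan": "0 0 0 0 0 0 33; 0 0 0 0 0 0 38; 0 0 0 0 0 0 46; 0 0 0 0 0 0 56; 0 0 0 0 0 0 60; 0 0 -20 0 0 0 60; 0 0 -60 0 0 0 60; 0 0 -110 0 0 0 60"
}}

```text
time_s: 9.05
eef_pos: [0.6146, -0.1458, 0.1631]
tcp_rot: [-0.001, 0.789, 0.614, -0.001]
contact_force: [0.7, -0.2, 0.4]
gripper_width: 0.0603
```

```bash
python3 - <<'E'
from h import *
s=arm.sense(); print(s['eef_pos'],s['contact_force'])
shift([.425,.1585,.235])
E
```

```text
[ 0.61455145 -0.14578163  0.16308012] [ 0.66828359 -0.23253269  0.44128934]
shift [ 248.6 -258.5  -71.3] rot [-0.13 -0.01 -0.18] t 9.05
```

Request:
{"method": "apply_moves", "body": {
  "plan": "20 -20 -30 0 0 0 65; 55 -56 -60 0 0 0 65; 90 -93 -71 0 0 0 65; 126 -131 -71 0 0 0 65; 162 -168 -71 0 0 0 65; 197 -205 -71 0 0 0 65; 228 -237 -71 0 0 0 65; 248 -258 -71 0 0 0 65"
}}

```text
time_s: 10.05
eef_pos: [0.424, 0.1593, 0.235]
tcp_rot: [-0.001, 0.789, 0.615, -0.0]
contact_force: [0.1, 0.1, -0.6]
gripper_width: 0.0651
```

Request:
{"method": "apply_moves", "body": {
  "plan": "0 0 0 0 0 0 65; 0 0 0 0 0 0 65; 0 0 0 0 0 0 65"
}}

```text
time_s: 10.42
eef_pos: [0.4247, 0.1585, 0.2349]
tcp_rot: [-0.001, 0.789, 0.614, -0.0]
contact_force: [-1.0, 0.8, -0.2]
gripper_width: 0.0654
```

```bash
python3 - <<'E'
from h import *
s=arm.sense(); im=arm.get_image('wrist'); cv2.imwrite('pics/w3.png',im)
cv2.imwrite('pics/s3.png',arm.get_image('scene'))
c=Cam('wrist',s); print(s['eef_pos'])
print(c.proj([.425,.1585,0]),c.proj([.425,.1585,.0935]))
m=wood(im)
for k in cv2.findContours(m,0,1)[0]:
    x,y,w,h=cv2.boundingRect(k)
    if cv2.contourArea(k)>300: print(x,y,w,h,c.plane(x+w/2,y,0)[:2]-.026*np.array([.242,.97]))
E
```

```text
[0.42466409 0.15846069 0.23492079]
[280.11043512 170.16467077] [280.09970851 193.67312283]
199 337 361 46 [ 0.48558214 -0.09739368]
409 289 28 64 [ 0.54597553 -0.04460727]
124 289 27 64 [0.22236852 0.03716556]
306 276 48 27 [ 0.44410002 -0.0014289 ]
458 169 102 128 [0.65313374 0.07526608]
258 146 50 63 [0.427855   0.15723341]
```

View pics/w3.png

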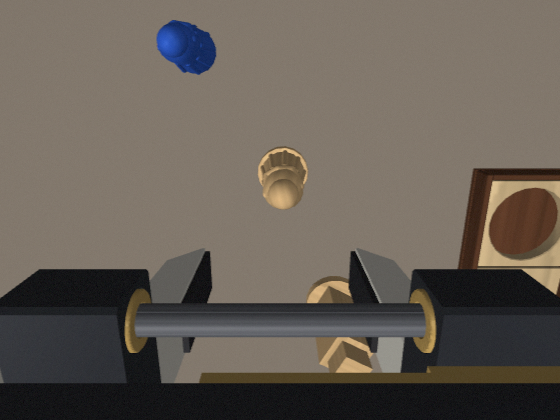

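View pics/s3.png

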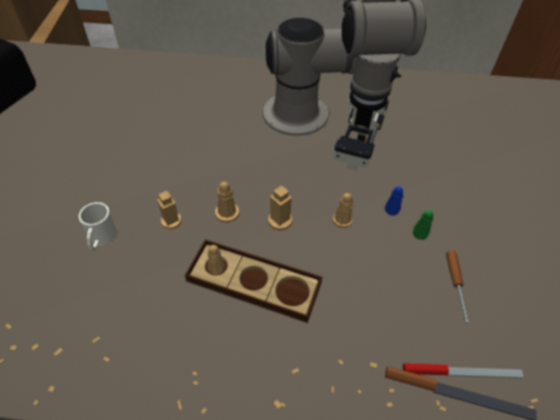

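Request:
{"method": "apply_moves", "body": {
  "plan": "0 3 40 0 0 0 65; 0 3 80 0 0 0 65; 0 3 118 0 0 0 65; 0 3 148 0 0 0 65; 0 3 168 0 0 0 65; 0 3 178 0 0 0 65; 0 3 178 0 0 0 65"
}}

```text
time_s: 11.4
eef_pos: [0.4271, 0.1576, 0.0565]
tcp_rot: [-0.001, 0.789, 0.614, -0.001]
contact_force: [-0.3, 0.4, -0.1]
gripper_width: 0.0649
```

```bash
python3 - <<'E'
from h import *
s=arm.sense(); print(s['eef_pos'],s['contact_force'])
shift([.4272,.158,.057])
E
```

```text
[0.42709344 0.15762657 0.05654021] [-0.2954532   0.38547418 -0.11045906]
shift [ 0.4  0.  -0.5] rot [-0.17  0.01 -0.21] t 11.4
```

Request:
{"method": "apply_moves", "body": {
  "plan": "0 0 0 0 0 0 52; 0 0 0 0 0 0 44; 0 0 0 0 0 0 38; 0 0 0 0 0 0 24; 0 0 0 0 0 0 24; 0 0 0 0 0 0 24"
}}

```text
time_s: 12.15
eef_pos: [0.4272, 0.1577, 0.0568]
tcp_rot: [-0.001, 0.789, 0.614, -0.001]
contact_force: [-0.5, 0.3, 4.1]
gripper_width: 0.0335
```

Request:
{"method": "apply_moves", "body": {
  "plan": "0 0 -10 0 0 0 24; 0 0 -30 0 0 0 24; 0 0 -60 0 0 0 24; 0 0 -90 0 0 0 24; 0 0 -120 0 0 0 24; 0 0 -145 0 0 0 24; 0 0 -150 0 0 0 24; 0 0 -150 0 0 0 24"
}}

```text
time_s: 13.15
eef_pos: [0.4273, 0.1575, 0.2065]
tcp_rot: [-0.001, 0.789, 0.614, -0.001]
contact_force: [0.6, -0.9, -1.4]
gripper_width: 0.0334
```

```bash
python3 - <<'E'
from h import *
s=arm.sense(); print(s['eef_pos'],s['contact_force'],s['gripper_width'])
shift([.638,-.0518,.206])
E
```

```text
[0.42729652 0.15753117 0.20647009] [ 0.63981811 -0.91510177 -1.44782408] 0.03339398001846281
shift [-151.2  255.6   -0.3] rot [-0.17  0.01 -0.21] t 13.15
```

Request:
{"method": "apply_moves", "body": {
  "plan": "-10 17 0 0 0 0 24; -30 51 0 0 0 0 24; -54 92 0 0 0 0 24; -78 133 0 0 0 0 24; -102 174 0 0 0 0 24; -126 215 0 0 0 0 24; -144 245 0 0 0 0 24; -151 256 0 0 0 0 24"
}}

```text
time_s: 14.15
eef_pos: [0.639, -0.0543, 0.2036]
tcp_rot: [-0.002, 0.79, 0.613, -0.002]
contact_force: [-1.5, -0.4, -1.3]
gripper_width: 0.0334
```

Request:
{"method": "apply_moves", "body": {
  "plan": "0 0 10 0 0 0 24; 0 0 40 0 0 0 24; 0 0 70 0 0 0 24; 0 0 84 0 0 0 24; 0 0 84 0 0 0 24; 0 0 84 0 0 0 24"
}}

```text
time_s: 14.9
eef_pos: [0.6392, -0.0541, 0.1208]
tcp_rot: [-0.001, 0.79, 0.613, -0.001]
contact_force: [-0.4, -0.5, -1.1]
gripper_width: 0.0335
```

```bash
python3 - <<'E'
from h import *
s=arm.sense(); im=arm.get_image('wrist'); cv2.imwrite('pics/w4.png',im)
print(s['eef_pos'],s['contact_force'],s['gripper_width'])
shift([.638,-.0518,.073])
E
```

```text
[ 0.63921118 -0.05414687  0.12084681] [-0.38283671 -0.46710109 -1.12763698] 0.033458109361743614
shift [ 2.1 -1.7 48. ] rot [-0.17  0.03 -0.33] t 14.95
```

View pics/w4.png

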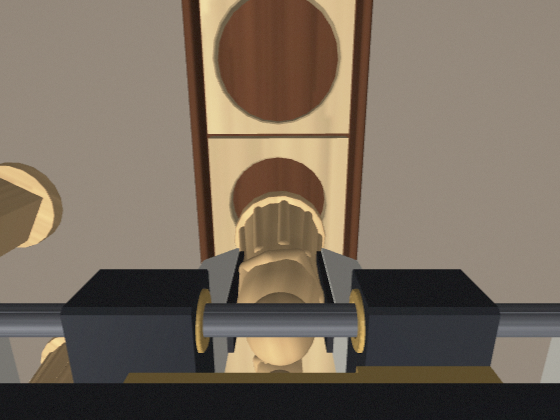

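Request:
{"method": "apply_moves", "body": {
  "plan": "2 -2 12 0 0 0 24; 2 -2 26 0 0 0 24; 2 -2 40 0 0 0 24; 2 -2 48 0 0 0 24; 2 -2 48 0 0 0 24; 2 -2 48 0 0 0 24"
}}

```text
time_s: 15.7
eef_pos: [0.638, -0.0519, 0.0733]
tcp_rot: [-0.001, 0.79, 0.613, -0.001]
contact_force: [0.5, -0.0, -0.8]
gripper_width: 0.0331
```

```bash
python3 - <<'E'
from h import *
s=arm.sense(); print(s['eef_pos'],s['contact_force'])
shift([.638,-.0518,.0628])
E
```

```text
[ 0.63803528 -0.05189995  0.07331491] [ 0.54832343 -0.04255855 -0.75403736]
shift [ 0.1 -0.  10.5] rot [-0.13  0.03 -0.33] t 15.7
```

Request:
{"method": "apply_moves", "body": {
  "plan": "0 0 3 0 0 0 24; 0 0 6 0 0 0 24; 0 0 8 0 0 0 24; 0 0 9.5 0 0 0 24; 0 0 10.5 0 0 0 24; 0 0 10.5 0 0 0 24"
}}

```text
time_s: 16.45
eef_pos: [0.6381, -0.0519, 0.0629]
tcp_rot: [-0.001, 0.79, 0.613, -0.001]
contact_force: [-0.8, -0.2, -0.8]
gripper_width: 0.0331
```

Request:
{"method": "apply_moves", "body": {
  "plan": "0 0 0.5 0 0 0 24; 0 0 0.5 0 0 0 24; 0 0 0.5 0 0 0 24"
}}

```text
time_s: 16.82
eef_pos: [0.6381, -0.0519, 0.0628]
tcp_rot: [-0.001, 0.79, 0.613, -0.001]
contact_force: [-2.3, 0.7, 5.0]
gripper_width: 0.0334
```

Contact (5 N). Release and rise.

Request:
{"method": "apply_moves", "body": {
  "plan": "0 0 0 0 0 0 37; 0 0 0 0 0 0 42; 0 0 0 0 0 0 50; 0 0 0 0 0 0 60; 0 0 0 0 0 0 65; 0 0 -20 0 0 0 65; 0 0 -60 0 0 0 65; 0 0 -110 0 0 0 65"
}}

```text
time_s: 17.82
eef_pos: [0.6377, -0.0518, 0.1729]
tcp_rot: [-0.002, 0.79, 0.613, -0.002]
contact_force: [0.7, -0.5, -0.3]
gripper_width: 0.0651
```

```bash
python3 - <<'E'
from h import *
s=arm.sense(); print(s['eef_pos'],s['contact_force'])
shift([.4366,-.1515,.255])
E
```

```text
[ 0.63765248 -0.05178155  0.17294089] [ 0.71388183 -0.5173984  -0.30987034]
shift [-146.4 -170.5  -81.3] rot [-0.24  0.03 -0.33] t 17.82
```

Request:
{"method": "apply_moves", "body": {
  "plan": "-8 -10 -30 0 0 -0.3 70; -30 -35 -60 0 0 -0.3 70; -55 -64 -81 0 0 -0.3 70; -82 -95 -81 0 0 -0.3 70; -109 -126 -81 0 0 -0.3 70; -132 -154 -81 0 0 -0.3 70; -146 -170 -81 0 0 -0.3 70; -146 -170 -81 0 0 -0.3 70"
}}

```text
time_s: 18.82
eef_pos: [0.4368, -0.1517, 0.2551]
tcp_rot: [-0.001, 0.789, 0.615, -0.001]
contact_force: [-0.2, 0.4, 1.0]
gripper_width: 0.0698
```

Request:
{"method": "apply_moves", "body": {
  "plan": "0 0 0 0 0 0 70; 0 0 0 0 0 0 70; 0 0 0 0 0 0 70"
}}

```text
time_s: 19.2
eef_pos: [0.4373, -0.1514, 0.2549]
tcp_rot: [-0.001, 0.788, 0.615, -0.001]
contact_force: [-0.7, -0.1, 0.1]
gripper_width: 0.0697
```

```bash
python3 - <<'E'
from h import *
s=arm.sense(); im=arm.get_image('wrist'); cv2.imwrite('pics/w5.png',im)
c=Cam('wrist',s); print(s['eef_pos'])
print(c.proj([.4366,-.1515,0]),c.proj([.4366,-.1515,.105]))
m=wood(im)
for k in cv2.findContours(m,0,1)[0]:
    x,y,w,h=cv2.boundingRect(k)
    if cv2.contourArea(k)>300: print(x,y,w,h,c.plane(x+w/2,y,0)[:2]-.032*np.array([.242,.97]))
E
```

```text
[ 0.43725495 -0.15140135  0.25492621]
[279.70173038 166.63202194] [279.32695298 191.2861645 ]
211 366 349 17 [ 0.49921328 -0.47543674]
419 289 29 64 [ 0.57492859 -0.37638474]
113 289 29 64 [ 0.20976784 -0.28514399]
325 249 34 54 [ 0.47638052 -0.29667671]
252 136 59 71 [ 0.43893767 -0.15043579]
385 0 147 178 [ 0.6382078  -0.06513324]
212 0 75 59 [ 0.44051306 -0.01531456]
```

View pics/w5.png

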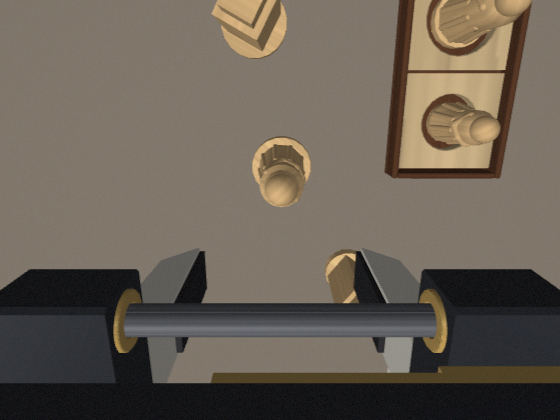

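Request:
{"method": "apply_moves", "body": {
  "plan": "1 1 40 0 0 0 70; 1 1 80 0 0 0 70; 1 1 120 0 0 0 70; 1 1 152 0 0 0 70; 1 1 175 0 0 0 70; 1 1 186 0 0 0 70; 1 1 186 0 0 0 70"
}}

```text
time_s: 20.12
eef_pos: [0.4377, -0.1505, 0.0686]
tcp_rot: [-0.002, 0.788, 0.615, -0.001]
contact_force: [-0.3, 0.0, -0.4]
gripper_width: 0.0704
```

```bash
python3 - <<'E'
from h import *
s=arm.sense(); print(s['eef_pos'],s['contact_force'])
shift([.4386,-.1508,.069])
E
```

```text
[ 0.43767836 -0.15047502  0.06862405] [-0.31058883  0.00963766 -0.43323756]
shift [-0.1  1.  -0.4] rot [-0.27  0.01 -0.08] t 20.12
```

Request:
{"method": "apply_moves", "body": {
  "plan": "0 1 0 0 0 0 58; 0 1 0 0 0 0 48; 0 1 0 0 0 0 42; 0 1 0 0 0 0 28; 0 1 0 0 0 0 28; 0 1 0 0 0 0 28"
}}

```text
time_s: 20.88
eef_pos: [0.4387, -0.1508, 0.0689]
tcp_rot: [-0.002, 0.788, 0.615, -0.001]
contact_force: [-0.4, 0.8, 4.3]
gripper_width: 0.0376
```

Request:
{"method": "apply_moves", "body": {
  "plan": "0 0 -10 0 0 0 28; 0 0 -30 0 0 0 28; 0 0 -60 0 0 0 28; 0 0 -90 0 0 0 28; 0 0 -120 0 0 0 28; 0 0 -145 0 0 0 28; 0 0 -155 0 0 0 28; 0 0 -155 0 0 0 28"
}}

```text
time_s: 21.88
eef_pos: [0.4394, -0.1509, 0.2241]
tcp_rot: [-0.001, 0.788, 0.615, -0.001]
contact_force: [-0.3, -0.2, -1.4]
gripper_width: 0.0373
```

```bash
python3 - <<'E'
from h import *
s=arm.sense(); print(s['eef_pos'],s['contact_force'],s['gripper_width'])
shift([.6615,.0423,.224])
E
```

```text
[ 0.43938935 -0.15092359  0.22407083] [-0.3167831  -0.22075097 -1.38596166] 0.037326620802395315
shift [241.4 168.4  -0.7] rot [-0.21  0.03 -0.08] t 21.88
```

Request:
{"method": "apply_moves", "body": {
  "plan": "15 10 0 0 0 0 28; 48 33 0 0 0 0 28; 86 60 0 0 0 0 28; 124 87 0 0 0 0 28; 162 114 0 0 0 0 28; 200 140 0 0 0 0 28; 230 160 0 0 0 0 28; 241 168 0 0 0 0 28"
}}

```text
time_s: 22.88
eef_pos: [0.6619, 0.0452, 0.2209]
tcp_rot: [-0.002, 0.788, 0.616, -0.002]
contact_force: [0.5, -0.6, -0.7]
gripper_width: 0.0371
```

Request:
{"method": "apply_moves", "body": {
  "plan": "0 0 10 0 0 0 28; 0 0 40 0 0 0 28; 0 0 70 0 0 0 28; 0 0 90 0 0 0 28; 0 0 90 0 0 0 28; 0 0 90 0 0 0 28"
}}

```text
time_s: 23.62
eef_pos: [0.6614, 0.0452, 0.1312]
tcp_rot: [-0.002, 0.788, 0.616, -0.002]
contact_force: [1.0, 0.1, -0.7]
gripper_width: 0.0375
```

```bash
python3 - <<'E'
from h import *
s=arm.sense(); im=arm.get_image('wrist'); cv2.imwrite('pics/w6.png',im)
print(s['eef_pos'],s['contact_force'],s['gripper_width'])
shift([.6615,.0423,.085])
E
```

```text
[0.66137835 0.04521636 0.13118267] [ 1.04300417  0.10669507 -0.70386133] 0.03745779140540961
shift [-2.9  0.8 46.7] rot [-0.29  0.    0.05] t 23.68
```

View pics/w6.png

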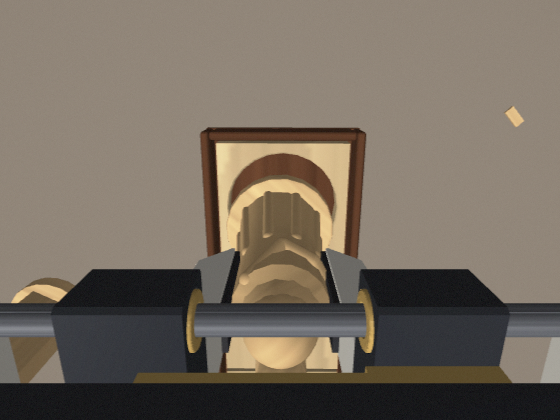

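Request:
{"method": "apply_moves", "body": {
  "plan": "-3 1 12 0 0 0 28; -3 1 26 0 0 0 28; -3 1 38 0 0 0 28; -3 1 46 0 0 0 28; -3 1 46 0 0 0 28; -3 1 46 0 0 0 28"
}}

```text
time_s: 24.42
eef_pos: [0.662, 0.0421, 0.0861]
tcp_rot: [-0.002, 0.788, 0.616, -0.001]
contact_force: [0.5, -0.9, -1.3]
gripper_width: 0.0374
```

```bash
python3 - <<'E'
from h import *
s=arm.sense(); print(s['eef_pos'],s['contact_force'])
shift([.6615,.0423,.0749])
E
```

```text
[0.66202727 0.04214425 0.08605604] [ 0.45161712 -0.92277391 -1.25816408]
shift [ 0.  -0.5 11.2] rot [-0.25 -0.01  0.05] t 24.43
```

Request:
{"method": "apply_moves", "body": {
  "plan": "0 0 3 0 0 0 28; 0 0 6 0 0 0 28; 0 0 8 0 0 0 28; 0 0 10 0 0 0 28; 0 0 11 0 0 0 28; 0 0 11 0 0 0 28; 0 0 11.2 0 0 0 28"
}}

```text
time_s: 25.3
eef_pos: [0.662, 0.0422, 0.0749]
tcp_rot: [-0.002, 0.788, 0.616, -0.001]
contact_force: [-1.0, -0.4, 0.6]
gripper_width: 0.0374
```

Request:
{"method": "apply_moves", "body": {
  "plan": "0 0 0.5 0 0 0 28; 0 0 0.5 0 0 0 28; 0 0 0.5 0 0 0 28"
}}

```text
time_s: 25.68
eef_pos: [0.6621, 0.0422, 0.0749]
tcp_rot: [-0.002, 0.788, 0.616, -0.001]
contact_force: [-3.2, 0.6, 5.4]
gripper_width: 0.0373
```

Request:
{"method": "apply_moves", "body": {
  "plan": "0 0 0 0 0 0 41; 0 0 0 0 0 0 46; 0 0 0 0 0 0 54; 0 0 0 0 0 0 64; 0 0 0 0 0 0 70; 0 0 -20 0 0 0 70; 0 0 -60 0 0 0 70; 0 0 -110 0 0 0 70"
}}

```text
time_s: 26.68
eef_pos: [0.6618, 0.0421, 0.185]
tcp_rot: [-0.002, 0.788, 0.616, -0.002]
contact_force: [-0.1, -0.4, 0.1]
gripper_width: 0.0705
```

Request:
{"method": "apply_moves", "body": {
  "plan": "40 -20 -130 0 0 0 70; 80 -60 -140 0 0 0 70; 110 -100 -140 0 0 0 70; 130 -150 -140 0 0 0 70; 150 -190 -140 0 0 0 70; 170 -220 -140 0 0 0 70; 170 -220 -140 0 0 0 70; 170 -220 -140 0 0 0 70"
}}

```text
time_s: 27.68
eef_pos: [0.4906, 0.2596, 0.3263]
tcp_rot: [-0.002, 0.788, 0.616, -0.002]
contact_force: [-0.9, -0.4, -1.1]
gripper_width: 0.0698
```

```bash
python3 - <<'E'
from h import *
im=arm.get_image('scene'); cv2.imwrite('pics/s7.png',im); t=arm.get_image('top')
cv2.imwrite('pics/c7.png',np.vstack([cv2.resize(im[170:320,80:460],(760,300)),cv2.resize(t[110:260,120:420],(760,300*380//380))]))
print(arm.sense()['eef_pos'],arm.sense()['contact_force'])
E
```

```text
[0.49101352 0.25903951 0.32602749] [-0.39468314 -0.03547439  0.70163371]
```

View pics/c7.png

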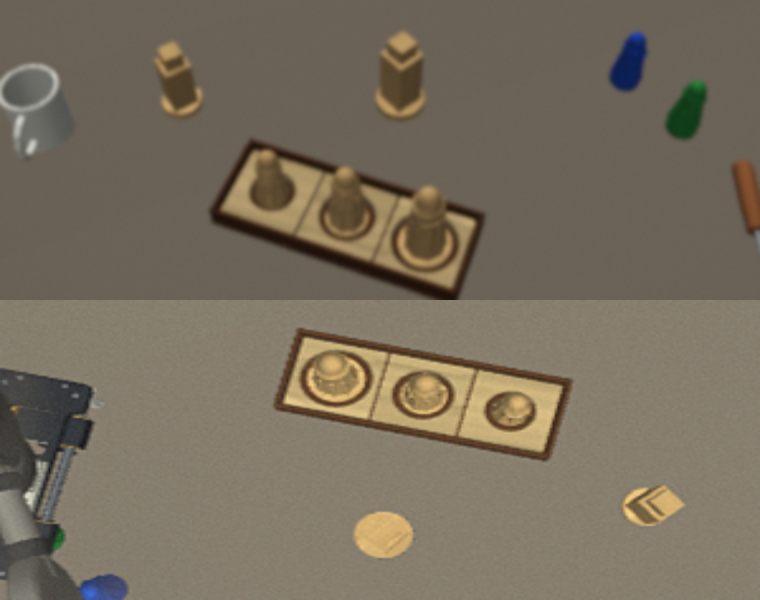

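View pics/s7.png

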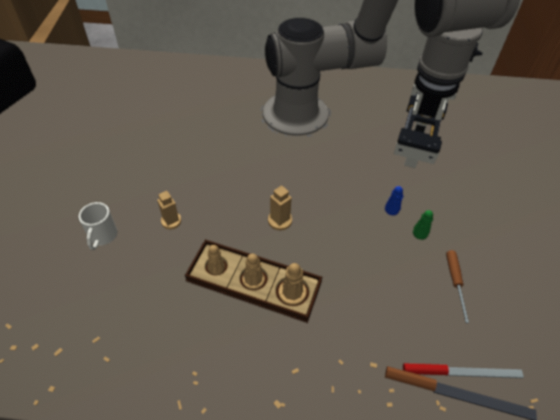

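All three figures stand upright in their recesses, with a clear ring around each base. The blanks, mug, tool and look-alikes have not moved.

```bash
python3 -c "
from cell import arm
print(arm.close_job())"
```

```text
the job is handed in; nothing more can be done
None
```

I packed the three finished figures: the short one in the narrow recess, the middle one in the medium recess and the tall one in the wide recess. Each was lowered until the wrist felt light contact (2–5 N), then released. The job took about 28 s of the 109 s allowed.

The last scene and top pictures show all three upright, each base inside its hole with a ring of tray floor around it. Both blanks, the mug, the carving tool and the blue and green look-alikes look unmoved, and the gripper is clear of everything.

- **Position estimates:** the scene, top and wrist cameras disagreed by 2–4 mm on some positions. I used the close wrist view for the grasps and averaged the views for the recesses.
- **Wrist reading:** one wrist picture over the narrow recess was paired with an arm pose still settling. I re-read the pose before lowering the figure.

No check failed at the end.

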